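# Zero the parts scale on its reference weight

### The job

Zero the parts scale with the reference weight in it: lower the round-bellied aluminium weight gently into the scale's deep pot so that it stands upright on the pot's floor, and let it go. Then turn the scale's three-pegged wheel bit by bit until the red line on the dial lies right under the black needle. Leave the gearbox parts and the tool on the bench where they are.

Things in the scene. Friction and masses are not known exactly. Their poses are not given: they have to be found in the camera images.
- weight: aluminium reference weight, loose, 0.3 to 0.65 kg, stands on a flat foot 36 mm across; 130 mm tall: round belly 64 mm wide from 0 to 60 mm height, thin neck, then a plain cylindrical head 28 mm in diameter from 90 to 130 mm height to hold it by. Origin at the centre of its underside, z up its axis
- scale: green cast-iron bench scale, fixed, its place and yaw differ each time. Base 130 (x) by 400 mm (y), 30 mm thick, origin at the centre of its underside. In its frame: pot axis at x 0, y -130 mm; wheel axis at x 0, y +130 mm; dial centre at x +110 mm, y 0. The dial is a round drum 196 mm across, 65 mm tall, with a clear cover
- pot: deep round aluminium pot on the scale's spring: outer diameter 90 mm (bottom) to 100 mm (rim), wall 4 mm, 88 mm tall, floor 5 mm thick. Origin at the centre of its underside, 55 mm above the bench when empty, so its rim is at 143 mm. It sinks about 2 mm per 0.1 kg put in (stop at 19 mm), takes about a second, never turns
- needle: black dial needle, 6 mm wide, pivoting at the dial's centre; origin on the pivot, own x axis points to the tip. Empty, it points along the scale's +x; as the pot sinks it turns clockwise seen from above, 0.1 rad per mm. Under the clear cover, cannot be touched
- needle_tip (a point): the needle's tip, 72 mm from the dial's centre
- dial_ring: white turning dial face, 176 mm across, under the needle, with black ticks and one red line (11 mm wide, 42 to 86 mm out). Origin at the dial's centre, own x axis points outward along the red line. Under the clear cover: only the wheel turns it. It starts short of where the loaded needle will stand, so the wheel first goes clockwise
- red_line_end (a point): a point on the red line, 80 mm from the dial's centre
- tare_wheel: black wheel, 124 mm across, lying flat, top face 64 mm above the bench, with 3 upright yellow pegs. Clockwise from above turns the dial clockwise, 0.4 rad per rad, but the drive is worn: up to 0.4 rad of free play in which the dial does not follow, at the start and when reversing. Needs about 3 N at a peg, stays where left. Origin on its axis, 52 mm up
- pegA (a point): point on the axis of yellow peg A, at its top, 109 mm above the bench. The pegs are 16 mm in diameter, 45 mm tall, 120 degrees apart, 50 mm from the wheel's axis
- pegB (a point): the same for peg B
- pegC (a point): the same for peg C
- housing: teal plastic speedo drive housing, loose bystander: round, 68 mm across, 62 mm tall, with a side spout 75 mm out. Origin at the centre of its underside
- worm_gear: worn bronze worm gear, loose bystander, 112 mm across, 42 mm tall; origin at the centre of its underside
- plate0: steel clutch plate, loose bystander, a flat ring 120 mm across, 5 mm thick, lowest of a stack of three; origin at the centre of its underside
- plate1: the same, middle plate of the stack
- plate2: the same, top plate of the stack
- ext_bar: silver socket extension bar lying on the bench, loose bystander, 160 mm long along its y axis, 21 mm thick; origin under its middle
Not all that is in view belongs to the job. What is shaped like the weight but purple is not meant.

How it is judged:
On the way, in this order (a step that is already met when the one before it is completed fails the run):
1. the weight stands on the pot's floor, at rest and let go (horizontal distance between weight and pot below 0.03 m and z of weight in the frame of pot below 0.012 m and angle between weight's own z axis and vertical below 0.15 rad and linear speed of weight below 0.02 m/s and contact force between the fingers and weight below 0.05 N), for 0.3 s.
2. the red line has been brought under the needle (within 0.06 rad) (angle between the x axis of dial_ring and the x axis of needle, either way round below 0.06 rad), for 0.2 s.
At the end, for the whole second after the job is handed in: The weight stands upright (within 0.15 rad) on the pot's floor, let go and at rest, and the red line points along the needle within 0.06 rad (about 4 mm at the needle's tip), the dial still (angle between the x axis of dial_ring and the x axis of needle, either way round below 0.06 rad and angular speed of dial_ring below 0.05 rad/s and horizontal distance between weight and pot below 0.03 m and z of weight in the frame of pot below 0.012 m and angle between weight's own z axis and vertical below 0.15 rad and linear speed of weight below 0.02 m/s); the robot touches nothing.
It fails at once if the weight is driven hard into the pot: over 20 N between them (contact force between weight and pot above 20 N).
It fails at once if the weight is dropped: inside the pot it moves faster than 0.4 m/s (horizontal distance between weight and pot below 0.04 m and z of weight in the frame of pot below 0.08 m and linear speed of weight above 0.4 m/s).
It fails at once if a gearbox part or the extension bar is moved by more than 30 mm (distance of any of housing, worm_gear, plate0, plate1, plate2, ext_bar from where it was at the start of the episode above 0.03 m).
It also fails if it takes over 64 s, if anything falls off the work surface, if the arm or the gripper's body presses on something with over 40 N, if the wrist force passes 120 N, or if a joint passes its speed limit or range.

### The arm

A 6-joint arm with a two-finger parallel gripper is mounted at the origin on the work surface. World frame = base frame: x ahead of the robot, y to its left, z up, the work surface at z = 0. Lengths are in m, angles in rad, forces in N, time in s.
With the tool pointing down it reaches from about 0.225 to 0.875 m from the base axis. Payload 3.4 kg.
Tool frame: the origin (TCP) lies at the very end of the fingers, on their centre line; the grasp point (between the pads) lies 19 mm behind it (manip.tcp_to_grasp is the distance from the TCP to the grasp point, in m); z points along the fingers, y is the line along which they close (so a half turn about z gives the same grasp; the last joint's range is limited). The gripper opens to 85 mm and grips with 20 to 120 N. Pads are 22 mm wide; open, the fingers measure 114 mm over their backs; the gripper's body (76 mm by 85 mm) begins 54 mm behind the grasp point. The pads swing forward as they close: fully open they stand 13 mm farther back than shut.
Start: joints at [1.127, 0.276, 1.505, -0, 1.361, -0.121], TCP at [0.182, 0.545, 0.231] pointing down, gripper open.
Joint ranges: [-2.89, 2.89], [-0.75, 2.08], [0.22, 2.7], [-1.18, 4.32], [0.11, 2.71], [-2.7, 2.7]. Speed limits (rad/s): [2.57, 2.57, 3.14, 3.14, 3.14, 3.14].

### API

Orientations are given as a unit quaternion [w, x, y, z].
In Python, from rig import status, get_image, job, manip gives the robot as it stands.
- The arm moves only by the tool apply_moves, never from a script. Its arguments are lists of equal length, an entry for each row: "xyz": the shift along the tool's x, y, z each as a share of 0.3 m, from -1 to 1, a list of three; "rot": the turn, a rotation vector about the tool's x, y, z each as a share of 60 degrees, from -1 to 1, a list of three; "hand": the opening, from -1 (shut) to 1 (fully open). A call has 1 to 8 rows; each row shifts and turns the commanded pose from where the row before left it, along the tool's axes as they then stand; what a row does not reach is not made up. A row lasts 1/8 s, in which the tool goes at most 62.5 mm and 10.7 degrees, less where a joint would pass 70% of its speed; a pose out of reach is approached as far as the arm can. A call with a number of a shift or a turn outside -1 to 1 is refused whole. A call with a gripper value outside its range is refused whole. The fingers move at their own pace and stop on an object; "force" is the grip in N (left out, the last holds). Time passes only in rows, so rows that do not move let the fingers close. It gives the time, the measured TCP pose, the force, the opening and the grip force at its end, in the units of the state.
- status.get_state(): the state, without advancing time (a new reading comes with each control period).
- get_image(name): name is "side" or "top" or "wrist"; returns a dict with "pixels" (420x560x3 uint8, red, green, blue), "fovy" (degrees; the focal length in pixels is half the picture's height over the tangent of half this angle, whatever the lens; pixels are square), "cx", "cy" (the principal point, pixels), "dist" ([k1, k2, p1, p2, k3] as OpenCV has them; the pictures are not rectified), "origin" and "orientation" of the camera in the world; the wrist camera has in their place "tool_from_camera" (4x4, takes a point from camera to tool coordinates, whose origin is the TCP and whose axes are the flange's). Camera axes: x right, y down, z forward; pixel columns grow to the right and rows downward; lengths in m; the calibration is good to about 2 mm. A picture is of the moment at which its call begins: read the wrist's pose just before it. There is no depth.
- job.sign_off(): hands the job in; it is judged then, once.
The state is a dict: "clock": time; "qpos": joint angles; "qd": joint speeds; "effort": joint torques, N m; "position": TCP position; "ee_rot": TCP orientation; "contact_force": force on the tool from outside, world axes, zero at the start; "moment": the same for the moment, N m; "width": finger opening in m; "gripper_force": force on a finger pad.
Only numpy, scipy, OpenCV 4.12 (cv2) and the standard library are available. Lean on these libraries where they do the work, as an engineer would, in place of code of your own. Each camera call takes 0.05 s, during which the arm holds its last target. There are 200 camera calls.

## Working session

There is one attempt and no reset: what is moved stays moved. The work goes in short steps, Python scripts to look and compute and a tool call to move; the robot and the scene stay as the last step left them, time stands still between calls to the robot, and variables do not carry over. Pictures are saved under pics/ and viewed, at most 10 in all, crops included, and the job is handed in when it is done.

Besides the shell and the picture viewer there is one more tool, called after "Emit:" in YAML: its name, and indented under it one key for each argument. apply_moves: Moves the arm, as the interface text tells. Its arguments: {"type":"object","properties":{"xyz":{"type":"array","items":{"type":"array","items":{"type":"number","minimum":-1,"maximum":1}}},"rot":{"type":"array","items":{"type":"array","items":{"type":"number","minimum":-1,"maximum":1}}},"hand":{"type":"array","items":{"type":"number"}},"force":{"type":"number"}},"required":["xyz","rot","hand"]}

```bash
mkdir -p pics
cat > h.py <<'E'
import numpy as np,cv2,json,pickle
from rig import status,get_image,job,manip
from scipy.spatial.transform import Rotation as R
def q2r(q): return R.from_quat([q[1],q[2],q[3],q[0]]).as_matrix()
def snap(name,fn=None):
    s=status.get_state(); im=get_image(name)
    if fn: cv2.imwrite('pics/'+fn+'.png',im['pixels'][:,:,::-1])
    p=im['pixels']; h=p.shape[0]; f=h/2/np.tan(np.radians(im['fovy'])/2)
    K=np.array([[f,0,im['cx']],[0,f,im['cy']],[0,0,1]])
    if name=='wrist':
        T=np.array(im['tool_from_camera']); Rt=q2r(s['ee_rot'])
        Rw=Rt@T[:3,:3]; o=Rt@T[:3,3]+np.array(s['position'])
    else: Rw=q2r(im['orientation']); o=np.array(im['origin'])
    c=dict(K=K,d=np.array(im['dist'],float),R=Rw,o=o,img=p)
    if fn: pickle.dump(c,open('pics/'+fn+'.pkl','wb'))
    return c
def load(fn): return pickle.load(open('pics/'+fn+'.pkl','rb'))
def ray(c,uv):
    u=cv2.undistortPoints(np.array([[uv]],float),c['K'],c['d'])[0,0]
    v=c['R']@np.array([u[0],u[1],1]); return c['o'],v/np.linalg.norm(v)
def atz(c,uv,z):
    o,v=ray(c,uv); return o+v*(z-o[2])/v[2]
def tri(*cu):
    A=np.zeros((3,3));b=np.zeros(3)
    for c,uv in cu:
        o,v=ray(c,uv);P=np.eye(3)-np.outer(v,v);A+=P;b+=P@o
    return np.linalg.solve(A,b)
def proj(c,X):
    p=c['R'].T@(np.array(X,float)-c['o']); return cv2.projectPoints(p[None],np.zeros(3),np.zeros(3),c['K'],c['d'])[0].ravel()
E
python3 - <<'E'
from h import *
a=snap('top','top0');b=snap('side','side0');w=snap('wrist','wrist0')
for c in(a,b,w):print(c['o'].round(3),c['R'].round(2).tolist())
s=status.get_state();print(s['clock'],s['ee_rot'],s['width'],manip.tcp_to_grasp)
im=np.hstack([a['img'],b['img']]);
E
```

```text
[ 0.48  -0.013  1.307] [[-0.01, -1.0, 0.09], [-1.0, 0.01, 0.01], [-0.01, -0.09, -1.0]]
[ 0.497 -0.95   0.666] [[1.0, -0.02, 0.08], [-0.08, -0.53, 0.84], [0.02, -0.85, -0.53]]
[0.112 0.569 0.373] [[0.32, 0.91, 0.28], [0.95, -0.3, -0.1], [-0.0, 0.3, -0.96]]
0.15 [-2.05326969e-04  1.60683119e-01  9.87005810e-01 -6.51844772e-04] 0.08573230545065946 0.0187
```

View pics/top0.png

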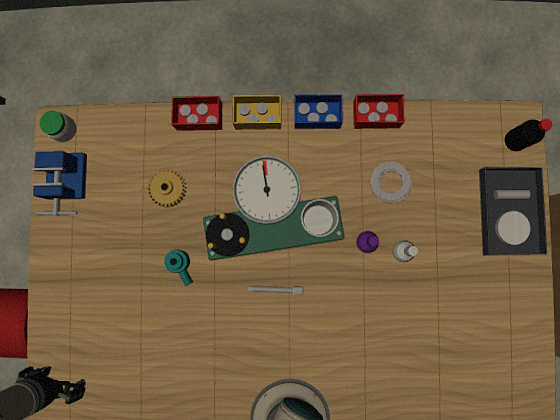

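View pics/side0.png

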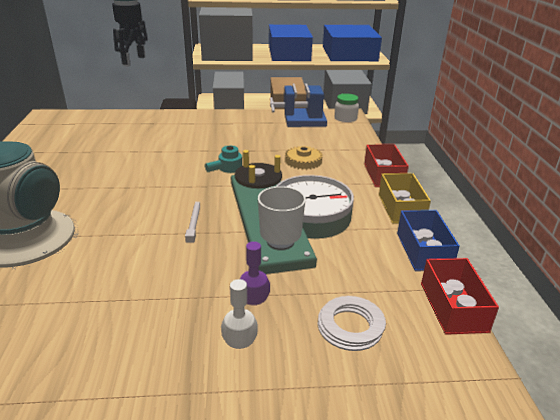

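The top view shows the scale with its pot at (320,217), its wheel at (227,235) and its dial at (266,189). The aluminium weight is at (405,251) and the purple decoy at (368,241). In the side view the weight's head is at (238,287). I'll enlarge both for reading.

Run:
```python
from h import *
a=load('top0')['img'];b=load('side0')['img']
A=cv2.resize(a[150:270,200:430],None,fx=3.4,fy=3.4,interpolation=cv2.INTER_CUBIC)
B=cv2.resize(b[140:355,180:370],None,fx=2.7,fy=2.7,interpolation=cv2.INTER_CUBIC)
cv2.imwrite('pics/cA.png',A[:,:,::-1]);cv2.imwrite('pics/cB.png',B[:,:,::-1]);print(A.shape,B.shape)
```

```text
(408, 782, 3) (580, 513, 3)
```

View pics/cA.png

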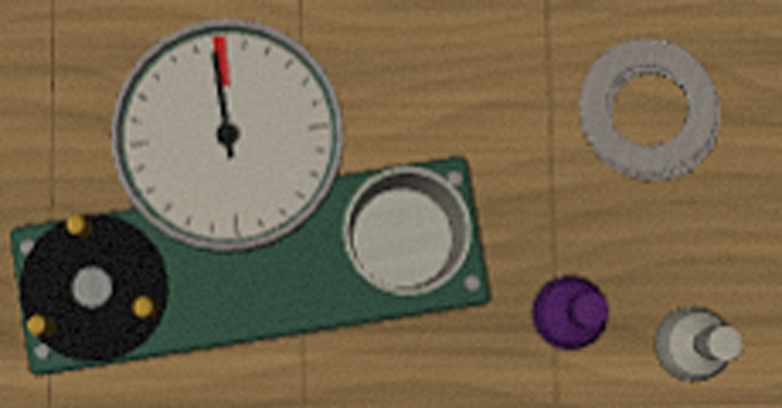

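View pics/cB.png

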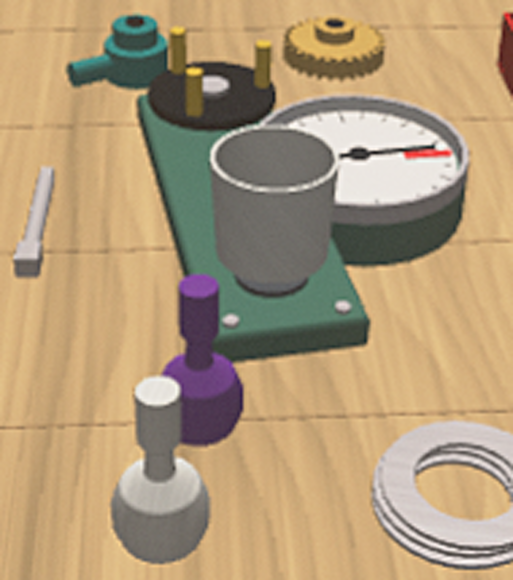

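Run:
```python
from h import *
a=load('top0');b=load('side0')
A=lambda x,y:(200+(x+.5)/3.4-.5,150+(y+.5)/3.4-.5)
B=lambda x,y:(180+(x+.5)/2.7-.5,140+(y+.5)/2.7-.5)
P={}
for n,p,q in [('whead',(727,341),(158,391)),('pot',(407,231),(274,160)),('hub',(92,286),(213,85)),('p1',(76,220),(178,33)),('p2',(36,322),None),('p3',(143,304),None),
 ('pegR',(76,220),(263,46)),('peg2L',(36,322),(178,33)),('peg3',(143,304),(193,73)),('dial',(228,134),(359,154)),('purp',(588,309),(199,286))]:
    if q: P[n]=tri((a,A(*p)),(b,B(*q))); print(n,P[n].round(4),(proj(a,P[n])-A(*p)).round(1),(proj(b,P[n])-B(*q)).round(1))
print('belly',atz(a,A(692,343),.03))
for n,p in(('p1',(76,220)),('p2',(36,322)),('p3',(143,304))):print(n,atz(a,A(*p),.109))
print('hub',atz(a,A(92,286),.066),'dial',atz(a,A(228,134),.095),'pot',atz(a,A(407,231),.143))
print('tip',atz(a,A(218,40),.095),'red',atz(a,A(220,42),.09),atz(a,A(226,83),.09))
s=status.get_state();print(q2r(s['ee_rot']).round(3))
```

```text
whead [ 0.4861 -0.3366  0.1309] [0.  0.4] [ 0.6 -0. ]
pot [ 0.5746 -0.0853  0.14  ] [-0.   0.2] [ 0.2 -0. ]
hub [0.5368 0.1716 0.069 ] [-0.   0.1] [ 0.1 -0. ]
p1 [0.5452 0.1735 0.1282] [ 0.8 15.4] [16.4 -1.9]
pegR [0.5865 0.1794 0.106 ] [-0.   0.8] [ 0.9 -0.1]
peg2L [0.5055 0.2114 0.1051] [0.  0.5] [ 0.5 -0. ]
peg3 [0.5187 0.1249 0.1066] [0.  0.8] [ 0.8 -0. ]
dial [0.6642 0.0592 0.0568] [-0.   0.3] [ 0.3 -0. ]
purp [ 0.5131 -0.2278  0.1279] [0.  0.1] [ 0.2 -0. ]
belly [ 0.48633183 -0.33416393  0.03      ]
p1 [0.58857949 0.17884999 0.109     ]
p2 [0.50673349 0.21067977 0.109     ]
p3 [0.52065132 0.12458877 0.109     ]
hub [0.53730726 0.17205976 0.066     ] dial [0.65937844 0.05690357 0.095     ] pot [ 0.57486155 -0.08513758  0.143     ]
tip [0.73751149 0.06497335 0.095     ] red [0.73687574 0.0636438  0.09      ] [0.7025151  0.05874719 0.09      ]
[[-0.948  0.317 -0.001]
 [ 0.317  0.948 -0.001]
 [ 0.    -0.001 -1.   ]]
```

Emit:
apply_moves:
  xyz:
    - [-0.118,-0.154,0]
    - [-0.118,-0.154,0]
    - [-0.118,-0.154,0]
    - [-0.118,-0.154,0]
    - [-0.118,-0.154,0]
    - [-0.118,-0.154,0]
    - [-0.118,-0.154,0]
    - [-0.118,-0.154,0]
  rot:
    - [0,0,0]
    - [0,0,0]
    - [0,0,0]
    - [0,0,0]
    - [0,0,0]
    - [0,0,0]
    - [0,0,0]
    - [0,0,0]
  hand: [1,1,1,1,1,1,1,1]

```text
clock: 1.15
position: [0.3339, 0.1033, 0.2314]
ee_rot: [0.001, 0.161, 0.987, 0.0]
contact_force: [1.1, 0.9, 0.7]
width: 0.085
gripper_force: 0.0
```

Emit:
apply_moves:
  xyz:
    - [-0.118,-0.154,0]
    - [-0.118,-0.154,0]
    - [-0.118,-0.154,0]
    - [-0.118,-0.154,0]
    - [-0.118,-0.154,0]
    - [-0.118,-0.154,0]
    - [-0.118,-0.154,0]
    - [-0.06,-0.08,0]
  rot:
    - [0,0,0]
    - [0,0,0]
    - [0,0,0]
    - [0,0,0]
    - [0,0,0]
    - [0,0,0]
    - [0,0,0]
    - [0,0,0]
  hand: [1,1,1,1,1,1,1,1]

```text
clock: 2.15
position: [0.4761, -0.3119, 0.2305]
ee_rot: [-0.0, 0.162, 0.987, -0.0]
contact_force: [-0.1, 0.5, 0.2]
width: 0.0854
gripper_force: 0.0
```

```bash
cat >> h.py <<'E'
def to(x,y,z):
    s=status.get_state(); d=np.array([x,y,z])-np.array(s['position'])
    print('pos',np.round(s['position'],4),'t',round(s['clock'],2),'shares',(q2r(s['ee_rot']).T@d/.3).round(4),'dist',np.linalg.norm(d).round(4))
E
python3 - <<'E'
from h import *
w=snap('wrist','w1'); to(.486,-.336,.15)
print(proj(w,(.486,-.336,.13)),status.get_state()['qpos'])
E
```

```text
pos [ 0.4773 -0.3151  0.2302] t 2.2 shares [-0.0492 -0.056   0.2676] dist 0.0833
[258.60610025 232.68787453] [-0.70359597  0.27033825  1.51568458 -0.0023424   1.35242312 -1.94823137]
```

View pics/w1.png

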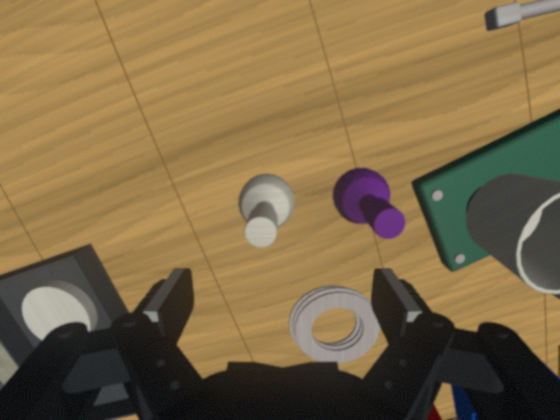

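The weight's head top is at (261,234), against a predicted (258.6,232.7), so the two agree to about 2 mm. The commanded pose may still be slightly ahead of the measured one, so I'll descend partway and re-check.

Run:
```python
from h import *
w=load('w1');a=load('top0');b=load('side0')
print(atz(w,(261,234),.13))
print(tri((w,(261,234)),(a,(200+727.5/3.4-.5,150+341.5/3.4-.5)),(b,(180+158.5/2.7-.5,140+391.5/2.7-.5))))
to(.486,-.337,.15)
```

```text
[ 0.48774738 -0.33449185  0.13      ]
[ 0.48656448 -0.33563934  0.13065583]
pos [ 0.4773 -0.3151  0.2302] t 2.2 shares [-0.0503 -0.0591  0.2676] dist 0.0836
```

Emit:
apply_moves:
  xyz:
    - [-0.025,-0.028,0.09]
    - [-0.025,-0.028,0.09]
    - [0,0,0.08]
    - [0,0,0]
  rot:
    - [0,0,0]
    - [0,0,0]
    - [0,0,0]
    - [0,0,0]
  hand: [1,1,1,1]

```text
clock: 2.7
position: [0.4831, -0.328, 0.1511]
ee_rot: [-0.002, 0.161, 0.987, 0.002]
contact_force: [-0.2, -0.0, 0.5]
width: 0.0856
gripper_force: 0.0
```

Run:
```python
from h import *
to(.486,-.337,.094)
```

```text
pos [ 0.4831 -0.328   0.1511] t 2.7 shares [-0.0197 -0.0257  0.1902] dist 0.0579
```

Emit:
apply_moves:
  xyz:
    - [-0.0195,-0.0205,0]
    - [0,0,0.095]
    - [0,0,0.095]
    - [0,0,0]
  rot:
    - [0,0,0]
    - [0,0,0]
    - [0,0,0]
    - [0,0,0]
  hand: [1,1,1,1]

```text
clock: 3.2
position: [0.4877, -0.3369, 0.0957]
ee_rot: [-0.001, 0.161, 0.987, 0.001]
contact_force: [0.3, -0.0, 0.6]
width: 0.0854
gripper_force: 0.0
```

Emit:
apply_moves:
  xyz:
    - [0,0,0]
    - [0,0,0]
    - [0,0,0]
    - [0,0,0]
    - [0,0,0]
    - [0,0,0]
    - [0,0,0]
  rot:
    - [0,0,0]
    - [0,0,0]
    - [0,0,0]
    - [0,0,0]
    - [0,0,0]
    - [0,0,0]
    - [0,0,0]
  hand: [-1,-1,-1,-1,-1,-1,-1]
  force: 45

```text
clock: 4.08
position: [0.4889, -0.3369, 0.0974]
ee_rot: [0.001, 0.161, 0.987, 0.0]
contact_force: [0.5, 2.6, 5.4]
width: 0.0267
gripper_force: 44.4
```

Emit:
apply_moves:
  xyz:
    - [0,0,-0.04]
    - [0,0,-0.12]
    - [0,0,-0.16]
    - [0,0,-0.16]
    - [0,0,-0.16]
    - [0,0,-0.04]
    - [0,0,0]
  rot:
    - [0,0,0]
    - [0,0,0]
    - [0,0,0]
    - [0,0,0]
    - [0,0,0]
    - [0,0,0]
    - [0,0,0]
  hand: [-1,-1,-1,-1,-1,-1,-1]

```text
clock: 4.95
position: [0.4877, -0.337, 0.2994]
ee_rot: [-0.001, 0.161, 0.987, 0.0]
contact_force: [-0.9, -0.7, -7.2]
width: 0.0265
gripper_force: 45.6
```

Run:
```python
from h import *
s=status.get_state();print(s['contact_force'],s['width'],s['gripper_force'])
to(.5747,-.0852,.30)
b=snap('side','s1');t=snap('top','t1')
x,y,z=s['position'];u=proj(b,(x,y,z-.03)).astype(int);print(u,proj(b,(x,y,z-.0965)),proj(b,(x,y,z+.033)))
u0=max(u[0]-90,0);v0=max(u[1]-90,0);print(u0,v0)
cv2.imwrite('pics/s1c.png',cv2.resize(b['img'][v0:v0+200,u0:u0+200],None,fx=2.7,fy=2.7)[:,:,::-1])
```

```text
[-0.92819662 -0.71048526 -7.22108974] 0.02645704650169347 45.57572294957936
pos [ 0.4877 -0.337   0.2994] t 4.95 shares [-0.0087  0.888  -0.0019] dist 0.2664
[237 213] [238.81581086 249.33737658] [236.72575398 176.11230073]
147 123
```

View pics/s1c.png

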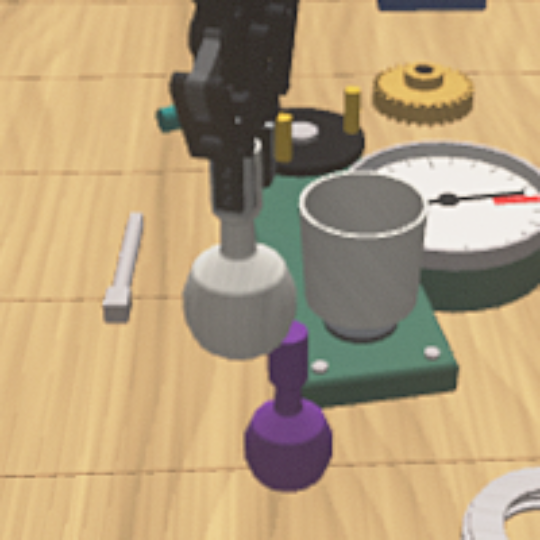

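Emit:
apply_moves:
  xyz:
    - [-0.015,0.08,0]
    - [0,0.15,0]
    - [0,0.16,0]
    - [0,0.16,0]
    - [0,0.15,0]
    - [0,0.12,0]
    - [0,0.068,0]
    - [0,0,0]
  rot:
    - [0,0,0]
    - [0,0,0]
    - [0,0,0]
    - [0,0,0]
    - [0,0,0]
    - [0,0,0]
    - [0,0,0]
    - [0,0,0]
  hand: [-1,-1,-1,-1,-1,-1,-1,-1]

```text
clock: 6.05
position: [0.5766, -0.0851, 0.2987]
ee_rot: [-0.001, 0.16, 0.987, -0.0]
contact_force: [-0.1, -1.0, -4.9]
width: 0.0268
gripper_force: 45.9
```

Run:
```python
from h import *
to(.5766,-.0858,.18)
b=snap('side','s2')
cv2.imwrite('pics/s2c.png',cv2.resize(b['img'][60:260,190:390],None,fx=2.7,fy=2.7)[:,:,::-1])
print(status.get_state()['contact_force'])
```

```text
pos [ 0.5766 -0.0851  0.2987] t 6.05 shares [-0.0019 -0.002   0.3957] dist 0.1187
[-0.47699206  0.67643107 -4.86356217]
```

View pics/s2c.png

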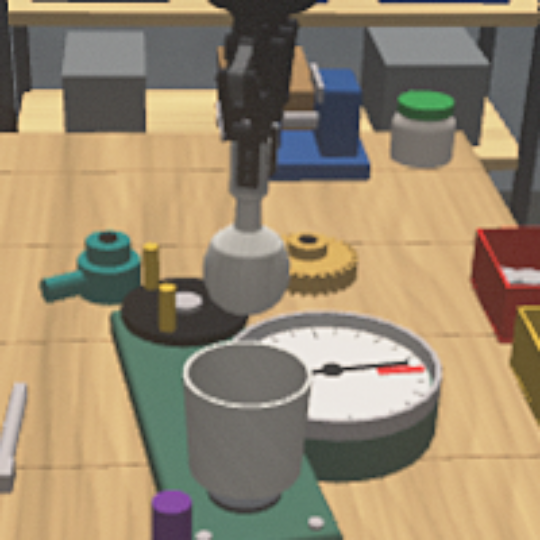

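Emit:
apply_moves:
  xyz:
    - [0,0,0.06]
    - [0,0,0.07]
    - [0,0,0.07]
    - [0,0,0.07]
    - [0,0,0.07]
    - [0,0,0.06]
    - [0,0,0.04]
    - [0,0,0]
  rot:
    - [0,0,0]
    - [0,0,0]
    - [0,0,0]
    - [0,0,0]
    - [0,0,0]
    - [0,0,0]
    - [0,0,0]
    - [0,0,0]
  hand: [-1,-1,-1,-1,-1,-1,-1,-1]

```text
clock: 7.1
position: [0.576, -0.0868, 0.1673]
ee_rot: [-0.001, 0.161, 0.987, -0.0]
contact_force: [-0.5, -1.0, -5.7]
width: 0.0267
gripper_force: 45.9
```

Emit:
apply_moves:
  xyz:
    - [0,0,0.01]
    - [0,0,0.01]
    - [0,0,0.01]
    - [0,0,0.01]
    - [0,0,0]
  rot:
    - [0,0,0]
    - [0,0,0]
    - [0,0,0]
    - [0,0,0]
    - [0,0,0]
  hand: [-1,-1,-1,-1,-1]

```text
clock: 7.72
position: [0.577, -0.0859, 0.1563]
ee_rot: [0.0, 0.161, 0.987, 0.0]
contact_force: [0.2, 0.7, -4.6]
width: 0.0269
gripper_force: 46.0
```

Emit:
apply_moves:
  xyz:
    - [0,0,0.005]
    - [0,0,0.005]
    - [0,0,0.005]
    - [0,0,0.005]
    - [0,0,0]
  rot:
    - [0,0,0]
    - [0,0,0]
    - [0,0,0]
    - [0,0,0]
    - [0,0,0]
  hand: [-1,-1,-1,-1,-1]

```text
clock: 8.35
position: [0.5771, -0.086, 0.1504]
ee_rot: [0.0, 0.161, 0.987, 0.0]
contact_force: [-1.0, 0.7, -1.2]
width: 0.0267
gripper_force: 46.3
```

Emit:
apply_moves:
  xyz:
    - [0,0,0.005]
    - [0,0,0.005]
    - [0,0,0]
    - [0,0,0]
    - [0,0,0]
    - [0,0,0]
  rot:
    - [0,0,0]
    - [0,0,0]
    - [0,0,0]
    - [0,0,0]
    - [0,0,0]
    - [0,0,0]
  hand: [-1,-1,-1,-1,-1,-1]

```text
clock: 9.1
position: [0.577, -0.0859, 0.1474]
ee_rot: [0.0, 0.161, 0.987, 0.0]
contact_force: [0.4, 0.7, -0.2]
width: 0.0269
gripper_force: 46.5
```

```bash
cat >> h.py <<'E'
C=np.array([.6647,.0593,.057]); YAW=.1455
def dial(name,fn=None,z=.057):
    """bird's-eye warp of the dial; angles (scale frame) of red line and needle"""
    c=snap(name,fn); n=420; m=.1/(n/2)
    # pixel -> world grid (x up, y left)
    g=(np.arange(n)-n/2+.5)*m; X=C[0]-g[:,None]+0*g; Y=C[1]-g[None,:]+0*g[:,None]
    W=np.stack([X,Y,np.full_like(X,z)],-1).reshape(-1,3)
    p=((W-c['o'])@c['R']); uv=cv2.projectPoints(p,np.zeros(3),np.zeros(3),c['K'],c['d'])[0].reshape(n,n,2).astype(np.float32)
    w=cv2.remap(c['img'],uv[...,0],uv[...,1],cv2.INTER_CUBIC)
    if fn: cv2.imwrite('pics/'+fn+'_w.png',w[:,:,::-1])
    r=np.hypot(X-C[0],Y-C[1]); th=np.arctan2(Y-C[1],X-C[0])
    f=w.astype(int); red=(f[...,0]>f[...,1]*1.7)&(f[...,0]>80)&(r<.088)&(r>.04)
    dark=(f.max(-1)<75)&(r>.02)&(r<.066)
    out=[]
    for mk in(red,dark):
        if mk.sum()<20: out.append((None,int(mk.sum())));continue
        a=np.angle(np.exp(1j*th[mk]).mean()); out.append((round(float(a-YAW),3),int(mk.sum())))
    print(name,'red,needle',out)
    return out
E
python3 - <<'E'
from h import *
to(.577,-.086,.15)
dial('top','d1');dial('side')
E
```

```text
pos [ 0.577  -0.0859  0.1474] t 9.1 shares [-0.0001 -0.0002 -0.0088] dist 0.0026
top red,needle [(-0.053, 1966), (-0.992, 937)]
side red,needle [(-0.189, 1681), (-1.186, 842)]
```

Emit:
apply_moves:
  xyz:
    - [0,0,0]
    - [0,0,0]
    - [0,0,0]
    - [0,0,0]
    - [0,0,0]
    - [0,0,0]
  rot:
    - [0,0,0]
    - [0,0,0]
    - [0,0,0]
    - [0,0,0]
    - [0,0,0]
    - [0,0,0]
  hand: [-0.2,0,0.2,0.4,0.6,0.6]

```text
clock: 9.95
position: [0.5769, -0.086, 0.1473]
ee_rot: [0.0, 0.161, 0.987, 0.0]
contact_force: [-0.2, 0.1, 0.8]
width: 0.0682
gripper_force: 0.0
```

Emit:
apply_moves:
  xyz:
    - [0,0,-0.05]
    - [0,0,-0.1]
    - [0,0,-0.1]
    - [0,0,-0.1]
    - [0,0,-0.05]
    - [0,0,0]
  rot:
    - [0,0,0]
    - [0,0,0]
    - [0,0,0]
    - [0,0,0]
    - [0,0,0]
    - [0,0,0]
  hand: [0.6,0.6,0.6,0.6,0.6,0.6]

```text
clock: 10.7
position: [0.5774, -0.0861, 0.2686]
ee_rot: [0.001, 0.161, 0.987, -0.0]
contact_force: [-0.2, 0.4, 0.1]
width: 0.0684
gripper_force: 0.0
```

Run:
```python
from h import *
to(.577,-.086,.15)
dial('top','d2');s=dial('side','d2s')
a=cv2.imread('pics/d2_w.png');b=cv2.imread('pics/d2s.png')[80:290,190:380];b=cv2.resize(b,(380,420))
cv2.imwrite('pics/d2c.png',np.hstack([a,b]))
```

```text
pos [ 0.5774 -0.0861  0.2686] t 10.7 shares [ 2.500e-03 -3.000e-04  3.955e-01] dist 0.1186
top red,needle [(-0.053, 1971), (-1.012, 922)]
side red,needle [(-0.188, 1686), (-1.058, 625)]
```

View pics/d2c.png

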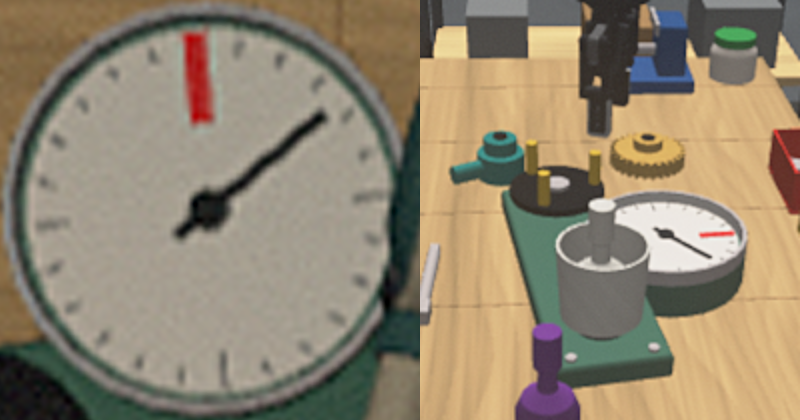

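The weight stands upright in the pot and is released. The dial shows the red line at about -0.07 rad and the needle at about -1.02 rad, so the dial has to turn about 0.95 rad clockwise. I'll straddle the +x peg next.

Emit:
apply_moves:
  xyz:
    - [0.05,0.17,0]
    - [0.05,0.17,0]
    - [0.05,0.17,0]
    - [0.05,0.17,0]
    - [0.05,0.17,0]
    - [0,0,0.1]
    - [0,0,0.14]
    - [0,0,0.1]
  rot:
    - [0,0,0]
    - [0,0,0]
    - [0,0,0]
    - [0,0,0]
    - [0,0,0]
    - [0,0,-0.15]
    - [0,0,-0.15]
    - [0,0,-0.15]
  hand: [0,0,0,0,0,0,0,0]

```text
clock: 11.8
position: [0.5847, 0.1797, 0.1617]
ee_rot: [-0.003, -0.077, 0.997, -0.0]
contact_force: [0.6, 0.1, -1.4]
width: 0.0426
gripper_force: 0.0
```

Emit:
apply_moves:
  xyz:
    - [0,0,0]
  rot:
    - [0,0,0]
  hand: [0]

```text
clock: 11.92
position: [0.5838, 0.1792, 0.1613]
ee_rot: [-0.004, -0.073, 0.997, -0.0]
contact_force: [-0.4, -0.9, 0.1]
width: 0.0425
gripper_force: 0.0
```

```bash
cat >> h.py <<'E'
HUB=np.array([.537,.172])
def wh():
    s=status.get_state();p=np.array(s['position'][:2])-HUB;Rm=q2r(s['ee_rot'])
    print('t',round(s['clock'],2),'phi',np.arctan2(p[1],p[0]).round(3),'r',np.hypot(*p).round(4),'yawY',np.arctan2(Rm[1,1],Rm[0,1]).round(3),'z',round(s['position'][2],4),'F',np.round(s['contact_force'],1),'w',round(s['width'],4),'tilt',Rm[2].round(3),'q6',round(s['qpos'][5],2))
E
python3 - <<'E'
from h import *
to(.587,.179,.08);wh();dial('top')
w=snap('wrist','w2')['img']
f=w.astype(int);m=(f[...,0]>f[...,2]*2.2)&(f[...,0]>110)&(f[...,1]>80)
n,l,st,ce=cv2.connectedComponentsWithStats(m.astype(np.uint8))
for i in range(1,n):
    if st[i,4]>60:print(st[i],ce[i].round(1))
W=load('w2')
for p in((.5865,.179),(.506,.211),(.5195,.1247)):print(proj(W,(*p,.109)),proj(W,(*p,.064)))
E
```

```text
pos [0.5838 0.1792 0.1613] t 11.93 shares [-0.0127 -0.0022  0.2709] dist 0.0814
t 11.93 phi 0.153 r 0.0474 yawY 1.718 z 0.1613 F [-0.4 -0.9  0.1] w 0.0425 tilt [ 0.009 -0.    -1.   ] q6 -1.53
top red,needle [(-0.053, 1967), (-1.011, 912)]
[341 108  25  26 514] [352.9 120.2]
[202 110  34  25 669] [218.  121.9]
[273 211  24  35 525] [285.7 231.1]
[ 384  253  105   82 4249] [443.6 291.9]
[156 386  25   7 105] [167.8 389.1]
[281.86682553 234.79989198] [281.94769144 215.28875314]
[352.28959869 120.58802892] [339.33275641 120.53633431]
[210.58117428 121.90644492] [223.85609442 121.60852519]
```

Emit:
apply_moves:
  xyz:
    - [-0.012,0.003,0.09]
    - [0,0,0.09]
    - [0,0,0.088]
    - [0,0,0]
    - [0,0,0]
    - [0,0,0]
  rot:
    - [0,0,0]
    - [0,0,0]
    - [0,0,0]
    - [0,0,0]
    - [0,0,0]
    - [0,0,0]
  hand: [0,0,0,-0.3,-0.5,-0.5]

```text
clock: 12.78
position: [0.5914, 0.1813, 0.0868]
ee_rot: [0.002, -0.074, 0.997, 0.0]
contact_force: [-0.1, -0.0, 0.3]
width: 0.0213
gripper_force: 0.0
```

Run:
```python
from h import *
wh()
```

```text
t 12.78 phi 0.169 r 0.0552 yawY 1.719 z 0.0868 F [-0.1 -0.   0.3] w 0.0213 tilt [-0.004  0.    -1.   ] q6 -1.53
```

Emit:
apply_moves:
  xyz:
    - [0.013,0,0.02]
    - [0.0016,-0.0232,0]
    - [0.0016,-0.0232,0]
    - [0.0016,-0.0232,0]
    - [0.0016,-0.0232,0]
    - [0.0016,-0.0232,0]
    - [0.0016,-0.0232,0]
    - [0,0,0]
  rot:
    - [0,0,0]
    - [0,0,0.1333]
    - [0,0,0.1333]
    - [0,0,0.1333]
    - [0,0,0.1333]
    - [0,0,0.1333]
    - [0,0,0.1333]
    - [0,0,0]
  hand: [-0.5,-0.5,-0.5,-0.5,-0.5,-0.5,-0.5,-0.5]

```text
clock: 13.78
position: [0.5751, 0.1413, 0.079]
ee_rot: [0.0, 0.337, 0.941, 0.0]
contact_force: [0.1, 0.7, -0.3]
width: 0.0216
gripper_force: 0.1
```

Run:
```python
from h import *
wh();dial('top')
```

```text
t 13.78 phi -0.678 r 0.049 yawY 0.883 z 0.079 F [ 0.1  0.7 -0.3] w 0.0216 tilt [-0.  0. -1.] q6 -0.76
top red,needle [(-0.223, 1966), (0.271, 1825)]
```

Emit:
apply_moves:
  xyz:
    - [0.0016,-0.0232,0]
    - [0.0016,-0.0232,0]
    - [0.0016,-0.0232,0]
    - [0.0016,-0.0232,0]
    - [0.0016,-0.0232,0]
    - [0.0016,-0.0232,0]
    - [0.0016,-0.0232,0]
    - [0.0016,-0.0232,0]
  rot:
    - [0,0,0.1333]
    - [0,0,0.1333]
    - [0,0,0.1333]
    - [0,0,0.1333]
    - [0,0,0.1333]
    - [0,0,0.1333]
    - [0,0,0.1333]
    - [0,0,0.1333]
  hand: [-0.5,-0.5,-0.5,-0.5,-0.5,-0.5,-0.5,-0.5]

```text
clock: 14.82
position: [0.5267, 0.124, 0.0793]
ee_rot: [0.001, 0.786, 0.619, 0.001]
contact_force: [2.7, -0.7, -1.0]
width: 0.0214
gripper_force: 1.4
```

Emit:
apply_moves:
  xyz:
    - [0.0016,-0.0232,0]
    - [0.0016,-0.0232,0]
    - [0,0,0]
  rot:
    - [0,0,0.1333]
    - [0,0,0.1333]
    - [0,0,0]
  hand: [-0.5,-0.5,-0.5]

```text
clock: 15.2
position: [0.5123, 0.1291, 0.0791]
ee_rot: [0.001, 0.863, 0.506, 0.0]
contact_force: [0.6, -1.0, 0.0]
width: 0.0214
gripper_force: 0.5
```

Run:
```python
from h import *
wh();dial('top','d3');dial('side')
```

```text
t 15.2 phi -2.093 r 0.0495 yawY -0.51 z 0.0791 F [ 0.6 -1.   0. ] w 0.0214 tilt [-0.     0.001 -1.   ] q6 0.63
top red,needle [(-0.781, 1967), (-1.012, 936)]
side red,needle [(-0.911, 1649), (-1.058, 571)]
```

```bash
cat >> h.py <<'E'
def feats(c,z0=.06):
    """image points: red centroid, needle pixels -> world tri helpers"""
    n=420;m=.1/(n/2);g=(np.arange(n)-n/2+.5)*m
    X=C[0]-g[:,None]+0*g;Y=C[1]-g[None,:]+0*g[:,None]
    W=np.stack([X,Y,np.full_like(X,z0)],-1).reshape(-1,3)
    uv=cv2.projectPoints((W-c['o'])@c['R'],np.zeros(3),np.zeros(3),c['K'],c['d'])[0].reshape(n,n,2).astype(np.float32)
    f=cv2.remap(c['img'],uv[...,0],uv[...,1],cv2.INTER_CUBIC).astype(int);r=np.hypot(X-C[0],Y-C[1])
    out=[]
    for mk in((f[...,0]>f[...,1]*1.7)&(f[...,0]>80)&(r<.09),(f.max(-1)<75)&(r<.02),(f.max(-1)<75)&(r>.025)&(r<.062)):
        out.append(uv[mk].mean(0))
    return out
E
python3 - <<'E'
from h import *
snap('side','d3s')
for s,(a,b) in {'init':('top0','side0'),'loaded':('d2','d2s'),'now':('d3','d3s')}.items():
    A,B=load(a),load(b);fa,fb=feats(A),feats(B)
    print(s,*[tri((A,p),(B,q)).round(4) for p,q in zip(fa,fb)])
    for z in(.057,.066):
      for c,f in((A,fa),(B,fb)):
        P=[atz(c,u,z)[:2] for u in f]; a=lambda v:np.arctan2(v[1],v[0])-YAW
        print(z,'red',a(P[0]-P[1]).round(3),'needle',a(P[2]-P[1]).round(3),P[1].round(4))
E
```

```text
init [0.728  0.0647 0.0536] [0.6648 0.06   0.0569] [0.7083 0.0664 0.0567]
0.057 red -0.08 needle 0.006 [0.6652 0.06  ]
0.057 red -0.166 needle -0.004 [0.6644 0.0598]
0.066 red -0.08 needle 0.006 [0.6639 0.0595]
0.066 red -0.166 needle -0.004 [0.6619 0.0448]
loaded [0.728  0.0655 0.0519] [0.6642 0.0597 0.057 ] [0.6912 0.0261 0.0577]
0.057 red -0.058 needle -1.024 [0.6651 0.0596]
0.057 red -0.187 needle -1.037 [0.6633 0.0595]
0.066 red -0.058 needle -1.024 [0.6638 0.0591]
0.066 red -0.187 needle -1.037 [0.6609 0.0446]
now [0.7145 0.0222 0.0525] [0.6642 0.0598 0.057 ] [0.6908 0.0261 0.0581]
0.057 red -0.79 needle -1.024 [0.6651 0.0597]
0.057 red -0.896 needle -1.037 [0.6633 0.0596]
0.066 red -0.79 needle -1.024 [0.6637 0.0592]
0.066 red -0.896 needle -1.037 [0.6608 0.0446]
```

Emit:
apply_moves:
  xyz:
    - [0.0016,-0.0232,0]
    - [0.0016,-0.0232,0]
    - [0.0016,-0.0232,0]
    - [0.0012,-0.0174,0]
    - [0,0,0]
    - [0,0,0]
  rot:
    - [0,0,0.1333]
    - [0,0,0.1333]
    - [0,0,0.1333]
    - [0,0,0.1]
    - [0,0,0]
    - [0,0,0]
  hand: [-0.5,-0.5,-0.5,-0.5,-0.5,-0.5]

```text
clock: 16.1
position: [0.4938, 0.1477, 0.0788]
ee_rot: [-0.0, 0.964, 0.264, -0.0]
contact_force: [-0.6, -1.3, 0.2]
width: 0.0212
gripper_force: 0.4
```

```bash
cat > m.py <<'E'
from h import *
import sys
wh();n=sys.argv[1]
A=snap('top',n);B=snap('side',n+'s');fa,fb=feats(A),feats(B)
a=lambda v:np.arctan2(v[1],v[0])-YAW
piv=np.array([.6647,.0597])
T=[tri((A,p),(B,q)) for p,q in zip(fa,fb)];print('tri',[a(t[:2]-piv).round(3) for t in T])
for c,f in((A,fa),(B,fb)):
    print('red',a(atz(c,f[0],.0525)[:2]-atz(c,proj(c,(*piv,.0525)),.0525)[:2]).round(3),'needle',a(atz(c,f[2],.057)[:2]-piv).round(3))
w=[]
for c in(A,B):
    u=proj(c,(*piv,.057)).astype(int);w.append(cv2.resize(c['img'][u[1]-45:u[1]+45,u[0]-45:u[0]+45],(400,400),interpolation=cv2.INTER_CUBIC))
cv2.imwrite('pics/'+n+'c.png',np.hstack(w)[:,:,::-1])
E
python3 m.py d4
```

```text
t 16.1 phi -2.63 r 0.0496 yawY -1.036 z 0.0788 F [-0.6 -1.3  0.2] w 0.0212 tilt [-0.    -0.001 -1.   ] q6 1.19
tri [np.float64(-1.017), np.float64(2.756), np.float64(-1.053)]
red -0.978 needle -1.017
red -1.027 needle -1.067
```

View pics/d4c.png

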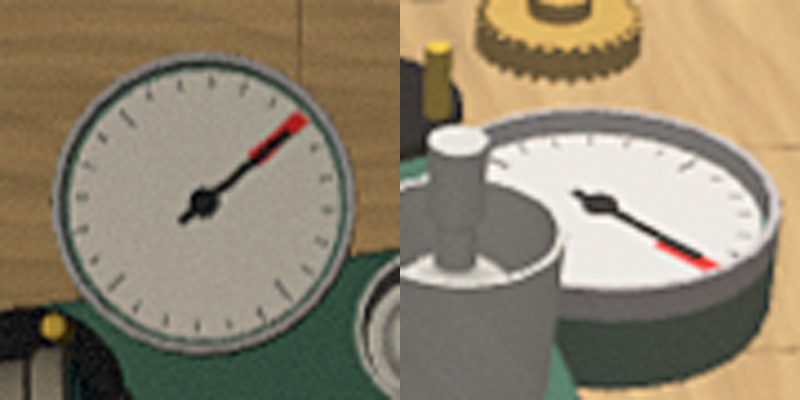

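```bash
cat > fine.py <<'E'
from h import *
import sys
def fine(c):
    n=840;m=.1/(n/2);g=(np.arange(n)-n/2+.5)*m;piv=np.array([.6647,.0597])
    res=[]
    for z in(.0525,.057):
        X=piv[0]-g[:,None]+0*g;Y=piv[1]-g[None,:]+0*g[:,None]
        W=np.stack([X,Y,np.full_like(X,z)],-1).reshape(-1,3)
        uv=cv2.projectPoints((W-c['o'])@c['R'],np.zeros(3),np.zeros(3),c['K'],c['d'])[0].reshape(n,n,2).astype(np.float32)
        f=cv2.remap(c['img'],uv[...,0],uv[...,1],cv2.INTER_CUBIC).astype(float)
        res.append((f,np.hypot(X-piv[0],Y-piv[1]),np.arctan2(Y-piv[1],X-piv[0])-YAW))
    f,r,t=res[0];k=(r>.075)&(r<.085)&(abs(t+1)<.5);w=np.clip(f[...,0]-1.5*f[...,1],0,None)*k;red=(w*t).sum()/w.sum()
    out=[red]
    f,r,t=res[1]
    for lo,hi in((.025,.04),(.045,.068)):
        k=(r>lo)&(r<hi)&(abs(t+1)<.3);w=np.clip(80-f.max(-1),0,None)*k;out.append((w*t).sum()/w.sum())
    return np.round(out,3)
n=sys.argv[1];print('top red,needle in,out',fine(load(n)),'side',fine(load(n+'s')))
E
python3 fine.py d4; python3 fine.py d3;python3 fine.py d2
```

```text
top red,needle in,out [-0.99  -1.011 -1.018] side [-1.001 -1.07  -1.059]
top red,needle in,out [-0.775 -1.01  -1.019] side [-0.799 -1.069 -1.053]
top red,needle in,out [   nan -1.012 -1.018] side [   nan -1.07  -1.056]fine.py:12: RuntimeWarning: invalid value encountered in scalar divide
  f,r,t=res[0];k=(r>.075)&(r<.085)&(abs(t+1)<.5);w=np.clip(f[...,0]-1.5*f[...,1],0,None)*k;red=(w*t).sum()/w.sum()
```

Emit:
apply_moves:
  xyz:
    - [0.0005,-0.0133,0]
    - [0,0,0]
    - [0,0,0]
  rot:
    - [0,0,0.0767]
    - [0,0,0]
    - [0,0,0]
  hand: [-0.5,-0.5,-0.5]

```text
clock: 16.58
position: [0.492, 0.1511, 0.0789]
ee_rot: [-0.0, 0.974, 0.225, 0.0]
contact_force: [0.8, -1.7, 0.1]
width: 0.0211
gripper_force: 0.9
```

```bash
python3 m.py d5; python3 fine.py d5
```

```text
t 16.57 phi -2.706 r 0.0496 yawY -1.117 z 0.0789 F [ 0.8 -1.7  0.1] w 0.0211 tilt [ 0.  0. -1.] q6 1.28
tri [np.float64(-1.074), np.float64(2.933), np.float64(-1.058)]
red -1.029 needle -1.017
red -1.054 needle -1.073
top red,needle in,out [-1.022 -1.012 -1.018] side [-1.037 -1.07  -1.061]
```

The line and needle agree within about 0.03 rad in both views. I'll open the fingers clear of the peg and lift away.

Emit:
apply_moves:
  xyz:
    - [0,0,0]
    - [0,0,0]
    - [0,0,-0.05]
    - [0,0,-0.12]
    - [0,0,-0.15]
    - [0,0,-0.15]
    - [0,0,-0.05]
    - [0,0,0]
  rot:
    - [0,0,0]
    - [0,0,0]
    - [0,0,0]
    - [0,0,0]
    - [0,0,0]
    - [0,0,0]
    - [0,0,0]
    - [0,0,0]
  hand: [-0.2,0,0,0,0,0,0,0]

```text
clock: 17.68
position: [0.4922, 0.1513, 0.236]
ee_rot: [-0.0, 0.974, 0.225, 0.001]
contact_force: [0.4, 0.0, -0.9]
width: 0.0426
gripper_force: 0.0
```

```bash
python3 m.py d6; python3 fine.py d6
```

```text
t 17.68 phi -2.709 r 0.0493 yawY -1.118 z 0.236 F [ 0.4  0.  -0.9] w 0.0426 tilt [ 0.002  0.001 -1.   ] q6 1.28
tri [np.float64(-1.075), np.float64(2.936), np.float64(-1.054)]
red -1.029 needle -1.017
red -1.054 needle -1.069
top red,needle in,out [-1.022 -1.011 -1.019] side [-1.037 -1.07  -1.06 ]
```

View pics/d6c.png

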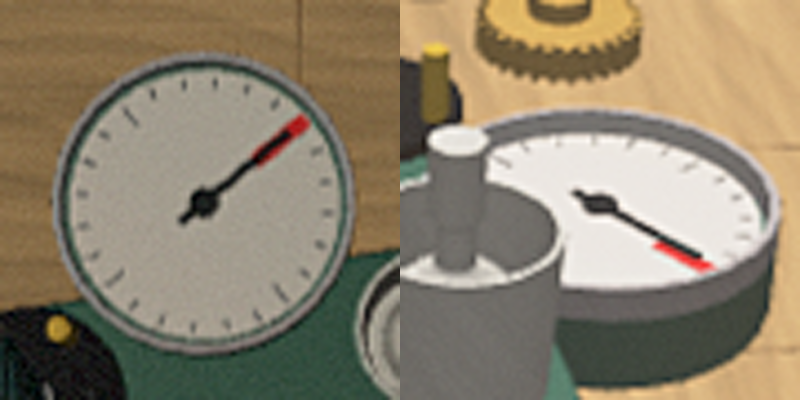

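The top view shows the needle centred on the red line at about (280,140), with red visible evenly on both sides. The weight is upright in the pot and the arm is clear, so I'm handing in.

```bash
python3 -c "
from h import *
print(job.sign_off())"
```

```text
the job is handed in; nothing more can be done
None
```

The job is handed in, with no verdict returned: the weight stands upright and released in the pot, and the red line is under the needle, measured within about 0.03 rad (limit 0.06).

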